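# Pack the white jade order into its delivery tray

## Robot

A 6-joint arm with a two-finger parallel gripper is mounted at the origin on the work surface. World frame = base frame: x ahead of the robot, y to its left, z up, the work surface at z = 0. Lengths are in m, angles in degrees, forces in N, time in s.
With the tool pointing down it reaches from about 0.3 to 0.75 m from the base axis. Payload 8.5 kg.
Tool frame: the origin (TCP) lies at the very end of the fingers, on their centre line; the grasp point (between the pads) lies 19 mm behind it; z points along the fingers, y is the line along which they close (so a half turn about z gives the same grasp; the last joint's range is limited). The gripper opens to 85 mm and grips with 20 to 120 N. Pads are 22 mm wide; open, the fingers measure 114 mm over their backs; the gripper's body (76 mm by 85 mm) begins 54 mm behind the grasp point. The pads swing forward as they close: fully open they stand 13 mm farther back than shut.
Start: joints at [63.638, 21.807, 74.336, -0, 83.858, -12.336], TCP at [0.133, 0.534, 0.231] pointing down, gripper open.
Joint ranges: [-178.18, 178.18], [-50.72, 133.34], [12.68, 142.11], [-81.47, 261.47], [9.98, 163.14], [-165.26, 165.26]. Speed limits (degrees/s): [136.94, 136.94, 180, 180, 180, 180].

## Interface

Orientations are given as a 3x3 rotation matrix whose columns are the frame's x, y, z axes.
In Python, from rig import env, optics, spotter gives the robot as it stands.
- The arm moves only by the shell command python3 -m crank 'ROWS' [FORCE]. ROWS is JSON, one flat list of numbers, 5 for each row, row after row: the finger opening in cm, from 0 to 8.54, then the shift along the tool's x, y, z in cm, then the turn about the tool's z in rad. A call has exactly 8 rows; each row shifts and turns the commanded pose from where the row before left it, along the tool's axes as they then stand; what a row does not reach is not made up. A row lasts 1/12 s, in which the tool goes at most 41.7 mm and 7.16 degrees, less where a joint would pass 70% of its speed; a pose out of reach is approached as far as the arm can. A call is refused whole if a number of a shift passes 4.17 or a number of a turn 0.125, either way. A call with a gripper value outside its range is refused whole. The fingers move at their own pace and stop on an object; FORCE is the grip in N (left out, the last holds). Time passes only in rows, so rows that do not move let the fingers close, or fill a call up. It gives the time, the measured TCP pose, the force, the opening and the grip force at its end, in the units of the state.
- env.observe(): the state, without advancing time (a new reading comes with each control period).
- optics.get_image(name): name is "scene" or "side" or "wrist"; returns a dict with "color" (384x512x3 uint8, red, green, blue), "intrinsics" (3x3 intrinsics, pixels), "distortion" ([k1, k2, p1, p2, k3] as OpenCV has them; the pictures are not rectified), "pose" (4x4, takes a point from camera to world coordinates). Camera axes: x right, y up, looking along -z (the intrinsics and any distortion apply to the point x, -y, -z); pixel columns grow to the right and rows downward; lengths in m; the calibration is good to about 2 mm. A picture is of the moment at which its call begins. There is no depth.
- env.close_job(): hands the job in; it is judged then, once.
Trained networks look in a picture, given as the dict that the camera call returned (one of the last four; its "shot" number tells which), for a name from the list of things; names that differ only in an ending like _2 or _b are one class to them, and where a whole thing is asked for, a point or a joint stands for the part that bears it (a point fixed in the world has none). Each returns a list of dicts, best first, with "score" (0 to 1); they miss things now and then, are a little off and sometimes report something else, mostly with a low value. They report only what shows in the picture. A call takes as long as a camera call. They do not tell look-alikes from the thing itself.
- spotter.look_for(picture, query): "at" ([column, row] as shares, 0 to 1, of the picture: columns of its width, rows of its height, amid what is visible of it).
The state is a dict: "time_s": time; "q": joint angles; "qvel": joint speeds; "joint_efforts": joint torques, N m; "position": TCP position; "tool_rot": TCP orientation; "ft_force": force on the tool from outside, world axes, zero at the start; "wrist_torque": the same for the moment, N m; "grip_width": finger opening in m; "gripper_force": force on a finger pad.
Only numpy, scipy, OpenCV 4.12 (cv2) and the standard library are available. Lean on these libraries where they do the work, as an engineer would, in place of code of your own. Each camera call takes 0.05 s, during which the arm holds its last target. There are 200 camera calls.

## Task

Gather the four white jade pieces (cup, thumb ring, seal and paperweight) from the bench into the wooden tray, each standing the way up it is now, centred on the yellow mark of its own outline, the paperweight lengthwise along its mark. Set them down without dropping them, and leave the green cup and the green seal standing where they are.

Things in the scene. Friction and masses are not known exactly. Their poses are not given: they have to be found in the camera images.
- cup_white: White jade cup: a plain upright cylinder 48 mm in outer diameter and 50 mm tall, open at the top, 4 mm wall. Origin: centre of the underside, z up along its axis. About 0.12 kg. Belongs in the tray.
- ring_white: White jade thumb ring: a short tube standing upright on end, 36 mm in outer diameter, 22 mm bore, 30 mm tall. Origin: centre of the underside, z up along its axis. About 0.06 kg. Belongs in the tray.
- seal_white: White jade seal: an upright square block 34 x 34 x 42 mm (sides along its x and y) with a round knob (24 mm wide) on top, 62 mm tall in all. Origin: centre of the underside, z up. About 0.18 kg. Belongs in the tray.
- bar_white: White jade paperweight: a bar 70 mm long (its x), 26 mm wide (its y) and 28 mm high, lying flat. Origin: centre of the underside, z up. About 0.13 kg. Belongs in the tray.
- cup_green: Dark green jade cup: a plain upright cylinder 48 mm in outer diameter and 50 mm tall, open at the top, 4 mm wall. Origin: centre of the underside, z up along its axis. Not part of the order: stays where it is on the bench.
- seal_green: Dark green jade seal: an upright square block 34 x 34 x 42 mm (sides along its x and y) with a round knob (24 mm wide) on top, 62 mm tall in all. Origin: centre of the underside, z up. Not part of the order: stays where it is on the bench.
- pad_cup: Blue foam insert, 90 x 90 x 3 mm, in one bay (which one varies) of the fixed dark wooden tray. Yellow mark at its centre: a full disc 48 mm across, for the cup. Origin: centre of its underside, 6 mm above the bench; its top face is 9 mm above the bench. z up, x and y along its sides and the tray's. Tray: 196 mm square, 2 x 2 bays of 92 mm, 96 mm apart centre to centre.
- pad_ring: Blue foam insert, 90 x 90 x 3 mm, in one bay (which one varies) of the fixed dark wooden tray. Yellow mark at its centre: an annulus 36 mm across with a 22 mm hole, for the thumb ring. Origin: centre of its underside, 6 mm above the bench; its top face is 9 mm above the bench. z up, x and y along its sides and the tray's. Dividers between bays: 4 mm thick, tops 12 mm above the bench.
- pad_seal: Blue foam insert, 90 x 90 x 3 mm, in one bay (which one varies) of the fixed dark wooden tray. Yellow mark at its centre: a full square 34 x 34 mm, for the seal. Origin: centre of its underside, 6 mm above the bench; its top face is 9 mm above the bench. z up, x and y along its sides and the tray's.
- pad_bar: Blue foam insert, 90 x 90 x 3 mm, in one bay (which one varies) of the fixed dark wooden tray. Yellow mark at its centre: an oblong 70 mm (along x) by 26 mm (along y), for the paperweight. Origin: centre of its underside, 6 mm above the bench; its top face is 9 mm above the bench. z up, x and y along its sides and the tray's. Tray walls: 4 mm thick, tops 20 mm above the bench.
There are look-alikes about, which are no part of the job. What is shaped like the cup_white but pink or red is not meant.

How it is judged (in metres and radians):
At the end, for the whole second after the job is handed in: Each white piece is upright (0.12 rad), at rest on its own insert, centred within 12 mm, underside not more than 4 mm above the insert's face; paperweight within 0.26 rad of its mark, either way round; green cup and seal upright and within 15 mm of where they started (horizontal distance between cup_white and pad_cup below 0.012 m and z of cup_white in the frame of pad_cup between -0.001 and 0.007 m and angle between each of cup_white, ring_white, seal_white, bar_white, cup_green, seal_green's own z axis and vertical below 0.12 rad and linear speed of each of cup_white, ring_white, seal_white, bar_white below 0.02 m/s and horizontal distance between ring_white and pad_ring below 0.012 m and z of ring_white in the frame of pad_ring between -0.001 and 0.007 m and horizontal distance between seal_white and pad_seal below 0.012 m and z of seal_white in the frame of pad_seal between -0.001 and 0.007 m and horizontal distance between bar_white and pad_bar below 0.012 m and z of bar_white in the frame of pad_bar between -0.001 and 0.007 m and angle between the x axis of bar_white and the x axis of pad_bar, either way round below 0.26 rad and distance of each of cup_green, seal_green from where it was at the start of the episode below 0.015 m); the robot touches nothing.
It fails at once if a white piece is dropped (falls freely from more than about 25 mm) ((linear speed of cup_white above 0.7 m/s and contact force between cup_white and anything else below 0.05 N) or (linear speed of ring_white above 0.7 m/s and contact force between ring_white and anything else below 0.05 N) or (linear speed of seal_white above 0.7 m/s and contact force between seal_white and anything else below 0.05 N) or (linear speed of bar_white above 0.7 m/s and contact force between bar_white and anything else below 0.05 N)).
It fails at once if the green cup is shifted more than 15 mm or tipped (distance of cup_green from where it was at the start of the episode above 0.015 m or angle between cup_green's own z axis and vertical above 0.3 rad).
It fails at once if the green seal is shifted more than 15 mm or tipped (distance of seal_green from where it was at the start of the episode above 0.015 m or angle between seal_green's own z axis and vertical above 0.3 rad).
It also fails if it takes over 99 s, if anything falls off the work surface, if the arm or the gripper's body presses on something with over 40 N, if the wrist force passes 120 N, or if a joint passes its speed limit or range.

## Working session

There is one attempt and no reset: what is moved stays moved. The work goes in short steps, Python scripts to look and compute and a shell command to move; the robot and the scene stay as the last step left them, time stands still between calls to the robot, and variables do not carry over. Pictures are saved under pics/ and viewed, at most 14 in all, crops included, and the job is handed in when it is done.

```bash
ls; mkdir -p pics
cat > h.py <<'E'
import numpy as np, cv2
from rig import env, optics, spotter
def ray(p,uv):
    K=np.array(p["intrinsics"]);d=np.array(p["distortion"]);T=np.array(p["pose"])
    n=cv2.undistortPoints(np.array([[uv]],float),K,d)[0,0]
    return T[:3,3],T[:3,:3]@np.array([n[0],-n[1],-1])
def at_z(p,uv,z):
    o,r=ray(p,uv);return (o+r*(z-o[2])/r[2])[:2]
def pix(p,X):
    K=np.array(p["intrinsics"]);d=np.array(p["distortion"]);T=np.array(p["pose"])
    c=(np.atleast_2d(X)-T[:3,3])@T[:3,:3]
    c=c*[1,-1,-1]
    return cv2.projectPoints(c,np.zeros(3),np.zeros(3),K,d)[0][:,0]
def save(p,n,s=1,crop=None):
    im=p["color"][...,::-1]
    if crop: im=im[crop[1]:crop[3],crop[0]:crop[2]]
    cv2.imwrite(f"pics/{n}.png",cv2.resize(im,None,fx=s,fy=s,interpolation=cv2.INTER_CUBIC))
E
python3 - <<'E'
from h import *
ps={n:optics.get_image(n) for n in("scene","side","wrist")}
for n,p in ps.items():
    save(p,n+"0",1.5); print(n,np.round(p["pose"],3).tolist())
    if n=="wrist":continue
    for q in"cup_white ring_white seal_white bar_white cup_green seal_green pad_cup pad_ring pad_seal pad_bar".split():
        print(q,[(np.round(np.array(r["at"])*[512,384]).tolist(),round(r["score"],2),np.round(at_z(p,np.array(r["at"])*[512,384],.009 if 'pad' in q else .02),3).tolist()) for r in spotter.look_for(p,q)[:3]])
s=env.observe();print(s["time_s"],s["tool_rot"],s["position"])
E
```

```text
pics
scene [[-0.874, -0.274, 0.402, 0.882], [0.486, -0.499, 0.717, 0.627], [0.004, 0.822, 0.569, 0.552], [0.0, 0.0, 0.0, 1.0]]
cup_white [([245.0, 167.0], 0.87, [0.483, -0.17]), ([242.0, 145.0], 0.75, [0.43, -0.29]), ([279.0, 154.0], 0.59, [0.36, -0.19])]
ring_white [([189.0, 156.0], 0.68, [0.598, -0.305])]
seal_white [([223.0, 140.0], 0.69, [0.467, -0.353])]
bar_white [([191.0, 179.0], 0.56, [0.64, -0.182])]
cup_green [([232.0, 193.0], 0.8, [0.571, -0.073])]
seal_green [([279.0, 185.0], 0.82, [0.447, -0.046]), ([305.0, 243.0], 0.45, [0.516, 0.169]), ([298.0, 285.0], 0.35, [0.593, 0.258])]
pad_cup [([308.0, 243.0], 0.91, [0.501, 0.162])]
pad_ring [([300.0, 287.0], 0.84, [0.586, 0.256])]
pad_seal [([270.0, 262.0], 0.95, [0.602, 0.172])]
pad_bar [([334.0, 272.0], 0.6, [0.505, 0.257]), ([280.0, 185.0], 0.3, [0.436, -0.058])]
side [[0.986, 0.116, -0.121, 0.397], [-0.167, 0.616, -0.77, -0.722], [-0.015, 0.779, 0.626, 0.583], [0.0, 0.0, 0.0, 1.0]]
cup_white [([199.0, 249.0], 0.69, [0.364, -0.188]), ([244.0, 271.0], 0.69, [0.446, -0.259]), ([258.0, 238.0], 0.64, [0.486, -0.178])]
ring_white
[... 184 characters left out ...]
)]
cup_green [([287.0, 197.0], 0.56, [0.576, -0.061])]
seal_green [([229.0, 200.0], 0.71, [0.442, -0.047])]
pad_cup [([242.0, 151.0], 0.97, [0.502, 0.176]), ([257.0, 235.0], 0.55, [0.487, -0.159])]
pad_ring [([273.0, 133.0], 0.67, [0.607, 0.256])]
pad_seal [([276.0, 145.0], 0.74, [0.603, 0.185]), ([330.0, 233.0], 0.41, [0.641, -0.18])]
pad_bar [([238.0, 136.0], 0.94, [0.501, 0.259])]
wrist [[0.243, -0.932, -0.269, 0.066], [0.97, 0.233, 0.068, 0.551], [-0.0, -0.277, 0.961, 0.374], [0.0, 0.0, 0.0, 1.0]]
1.15 [[-9.70187896e-01  2.42353969e-01  5.40840224e-06]
 [ 2.42353968e-01  9.70187896e-01 -6.82517996e-06]
 [-6.90127584e-06 -5.31095924e-06 -1.00000000e+00]] [0.13328409 0.53359344 0.23131744]
```

View pics/side0.png

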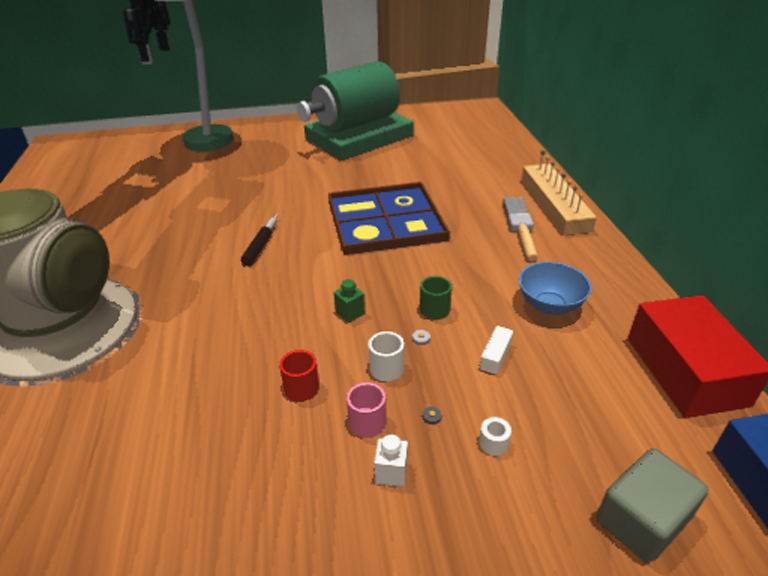

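View pics/scene0.png

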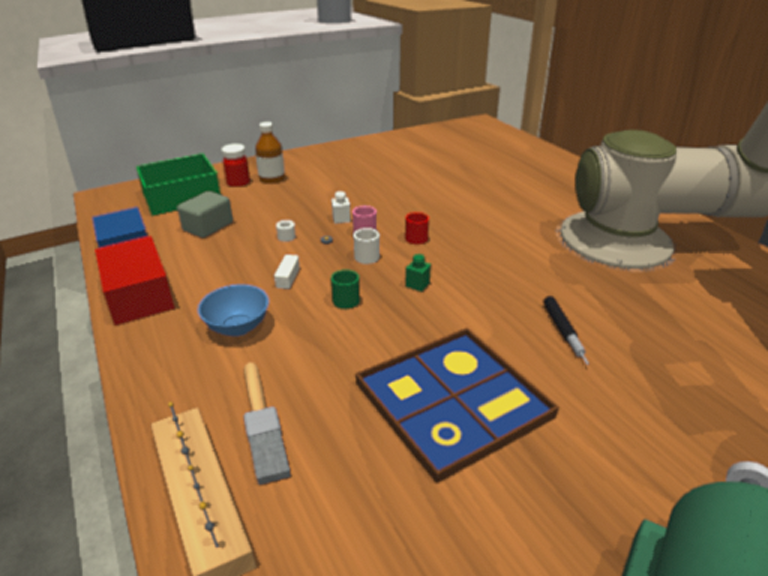

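The side picture (shown at 1.5x) has three cup shapes: white at (386,356), pink at (366,409) and red at (299,375). The white one is meant, because pink and red are excluded. The white ring is at (495,436), the white seal at (390,460) and the white bar at (497,350). The bench also holds two small washers at (421,337) and (432,415), which are not part of the job. The tray marks are cup disc (366,232), seal square (416,226), bar oblong (356,206) and ring annulus (404,200).

```bash
cat > fit.py <<'E'
from h import *
from scipy.optimize import minimize
a=np.linspace(0,2*np.pi,40,endpoint=False)
def cyl(r,z0,z1): return np.array([[r*np.cos(t),r*np.sin(t),z] for z in(z0,z1) for t in a])
def box(x,y,h): return np.array([[i*x/2,j*y/2,z] for i in(-1,1) for j in(-1,1) for z in(0,h)])
M={"cup":[cyl(.024,0,.05)],"ring":[cyl(.018,0,.03)],"seal":[box(.034,.034,.042),cyl(.012,.042,.062)],"bar":[box(.07,.026,.028)]}
def sil(p,m,x,S=4,crop=None):
    c,s=np.cos(x[2]),np.sin(x[2]);R=np.array([[c,-s,0],[s,c,0],[0,0,1]])
    u0,v0,w,h=crop;im=np.zeros((h*S,w*S),np.uint8)
    for P in m:
        uv=(pix(p,P@R.T+[x[0],x[1],x[3] if len(x)>3 else 0])-[u0-.5,v0-.5])*S
        cv2.fillConvexPoly(im,cv2.convexHull(np.round(uv).astype(np.int32)),255)
    return cv2.resize(im,(w,h),interpolation=cv2.INTER_AREA)/255.
def mask(p,col):
    hsv=cv2.cvtColor(p["color"],cv2.COLOR_RGB2HSV).astype(int);H,S,V=hsv[...,0],hsv[...,1],hsv[...,2]
    if col=="white": m=(S<60)&(V>70)
    if col=="green": m=(H>45)&(H<90)&(S>90)
    if col=="pink": m=((H>150)&(H<176))&(S>60)
    if col=="red": m=((H>=176)|(H<4))&(S>150)
    if col=="yellow": m=(H>22)&(H<38)&(S>120)
    return m.astype(np.uint8)
def fit(ps,name,col,x0,yaws=(0,),z=0):
    D=[]
    for p in ps:
        u,v=pix(p,[x0[0],x0[1],z+.02])[0].astype(int);c=(max(u-32,0),max(v-32,0),64,64)
        mk=mask(p,col);n,l=cv2.connectedComponents(mk)
        near=l[v-8:v+9,u-8:u+9];near=near[near>0];k=np.bincount(near).argmax()
        mk=cv2.morphologyEx((l==k).astype(np.uint8),cv2.MORPH_CLOSE,np.ones((9,9)))
        D.append((p,c,mk[c[1]:c[1]+64,c[0]:c[0]+64]))
    def cost(x): return sum(np.abs(sil(p,M[name],[*x,z],crop=c)-m).sum()/m.sum() for p,c,m in D)
    best=None
    for y in yaws:
        X=np.array([x0[0],x0[1],y]);sx=np.vstack([X,X+[.01,0,0],X+[0,.01,0],X+[0,0,.3]])
        r=minimize(cost,X,method="Nelder-Mead",options=dict(initial_simplex=sx,xatol=1e-4,fatol=1e-4,maxiter=200))
        if best is None or r.fun<best.fun: best=r
    return best
E
cat > run1.py <<'E'
from fit import *
ps=[optics.get_image("scene"),optics.get_image("side")]
for n,c,x,y in[("cup","white",(.485,-.175),(0,)),("ring","white",(.59,-.33),(0,)),("seal","white",(.463,-.348),(0,.4,.8,1.2)),("bar","white",(.638,-.185),(0,.8,1.6,2.4)),("cup","green",(.573,-.066),(0,)),("seal","green",(.444,-.046),(0,.4,.8,1.2)),("cup","pink",(.444,-.265),(0,)),("cup","red",(.362,-.19),(0,))]:
    out=[]
    for q in(ps,ps[:1],ps[1:]):
        try:
            r=fit(q,n,c,x,y);out.append((np.round(r.x,4).tolist(),round(r.fun/len(q),3)))
        except Exception as e: out.append(str(e)[:40])
    print(n,c,out)
for p in ps:
    n,l,st,ct=cv2.connectedComponentsWithStats(mask(p,"yellow"))
    print([(np.round(ct[i]).tolist(),int(st[i,4]),np.round(at_z(p,ct[i],.009),4).tolist()) for i in range(1,n) if st[i,4]>60])
save(ps[1],"crop1",4,(185,195,350,330))
E
python3 run1.py
```

```text
cup white [([0.4821, -0.1799, 0.3967], np.float64(0.11)), ([0.4794, -0.1833, 0.3902], np.float64(0.053)), ([0.4832, -0.1798, 0.287], np.float64(0.084))]
ring white [([0.5902, -0.3273, -0.5414], np.float64(0.183)), ([0.5879, -0.3297, 0.003], np.float64(0.165)), ([0.5914, -0.3272, -0.0332], np.float64(0.137))]
seal white [([0.4598, -0.3443, 1.2355], np.float64(0.179)), ([0.456, -0.3487, 1.1623], np.float64(0.161)), ([0.4609, -0.3445, 1.3359], np.float64(0.117))]
bar white [([0.6392, -0.1858, 0.9984], np.float64(0.162)), ([0.6368, -0.189, 4.1507], np.float64(0.124)), ([0.6417, -0.1833, 4.1202], np.float64(0.158))]
cup green [([0.5784, -0.0703, 0.1319], np.float64(0.185)), ([0.5753, -0.0719, 0.0776], np.float64(0.2)), ([0.58, -0.0688, -0.0251], np.float64(0.152))]
seal green [([0.4474, -0.0522, 1.1475], np.float64(0.244)), ([0.446, -0.0535, 0.865], np.float64(0.232)), ([0.4477, -0.0529, 0.2146], np.float64(0.195))]
cup pink [([0.4438, -0.2667, 0.1038], np.float64(0.415)), ([0.4263, -0.2979, 0.7491], np.float64(0.648)), ([0.4443, -0.2665, 0.042], np.float64(0.092))]
cup red [([0.365, -0.1933, 0.1656], np.float64(0.231)), ([0.3564, -0.1998, -0.8175], np.float64(0.336)), ([0.3648, -0.1932, 0.2511], np.float64(0.11))]
[([307.0, 241.0], 251, [0.5014, 0.1576]), ([270.0, 258.0], 188, [0.597, 0.162]), ([335.0, 269.0], 325, [0.4979, 0.2533]), ([297.0, 289.0], 128, [0.5934, 0.2579])]
[([238.0, 137.0], 101, [0.4998, 0.2523]), ([277.0, 150.0], 75, [0.6002, 0.1612]), ([244.0, 155.0], 124, [0.5041, 0.1561])]
```

View pics/crop1.png

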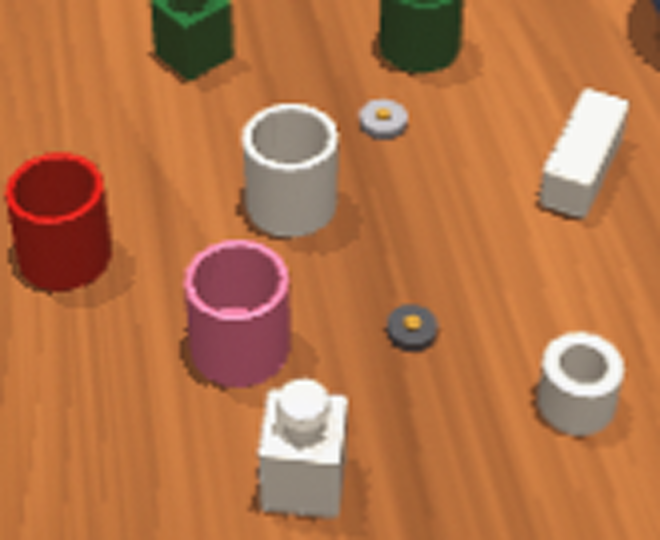

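The crop confirms it: the white cup is at crop pixel (290,170), with the pink cup in front at (238,310) and the red cup at left (58,220). The ring is at (580,385), the seal at (303,450) and the bar at (585,150). The fits agree with the sizes and the reach. I'll close along −17° for the seal, cup and ring, and along −33° for the bar. The first move is to turn.

```bash
cat > go.py <<'E'
import sys,json
from h import *
# usage: go.py theta x y z -> turn (rad) first, then shift (cm) in tool axes after the turn
s=env.observe();R=np.array(s["tool_rot"]);p=np.array(s["position"])
th=np.degrees(np.arctan2(R[1,1],R[0,1]))
print("t",round(s["time_s"],2),"pos",np.round(p,4),"th",round(th,2),"grip",round(s["grip_width"],4),"F",np.round(s["gripper_force"],1),"q6",np.round(s["q"][5]),"tilt",round(float(R[2,2]),4))
a=list(map(float,sys.argv[1:]))
for t in range(0,len(a),4):
    T,x,y,z=a[t:t+4];d=(T-th+180)%360-180;c,n=np.cos(np.radians(T)),np.sin(np.radians(T))
    v=(np.array([x,y,z])-p)*100
    print("turn",round(-np.radians(d),3),"shift xyz",np.round([-n*v[0]+c*v[1],c*v[0]+n*v[1],-v[2]],2),"rows>=",round(np.linalg.norm(v)/4.1,1))
    th,p=T,np.array([x,y,z])
E
T='[8,0,0,0,0.12,8,0,0,0,0.12,8,0,0,0,0.12,8,0,0,0,0.12,8,0,0,0,0.12,8,0,0,0,0.12,8,0,0,0,0.12,8,0,0,0,0.12]'
python3 -m crank '[8,0,0,0,0.12,8,0,0,0,0.12,8,0,0,0,0.12,8,0,0,0,0.12,8,0,0,0,0.12,8,0,0,0,0.12,8,0,0,0,0.12,8,0,0,0,0.12]' 30
python3 -m crank '[8,0,0,0,0.12,8,0,0,0,0.12,8,0,0,0,0.12,8,0,0,0,0.12,8,0,0,0,0.12,8,0,0,0,0.06,8,0,0,0,0,8,0,0,0,0]'
python3 go.py -17 .5 .2 .2 -17 .460 -.344 .13
```

```text
time_s: 1.92
position: [0.1333, 0.5336, 0.2313]
tool_rot: [[-0.352, 0.936, -0.0], [0.936, 0.352, -0.0], [-0.0, -0.0, -1.0]]
ft_force: [0.7, -0.5, 0.1]
grip_width: 0.0797
gripper_force: 0.0
time_s: 2.58
position: [0.1333, 0.5336, 0.2313]
tool_rot: [[0.288, 0.958, -0.0], [0.958, -0.288, -0.0], [-0.0, -0.0, -1.0]]
ft_force: [-0.4, -0.3, -0.2]
grip_width: 0.0797
gripper_force: 0.0
t 2.58 pos [0.1333 0.5336 0.2313] th -16.72 grip 0.0797 F 0.0 q6 80.0 tilt -1.0
turn 0.005 shift xyz [-21.18  44.82   3.13] rows>= 12.1
turn -0.0 shift xyz [-53.19  12.08   7.  ] rows>= 13.4
```

```bash
python3 -m crank '[8,-1.3,2.8,0.2,0,8,-1.3,2.8,0.2,0,8,-1.3,2.8,0.2,0,8,-1.3,2.8,0.2,0,8,-1.3,2.8,0.2,0,8,-1.3,2.8,0.2,0,8,-1.3,2.8,0.2,0,8,-1.3,2.8,0.2,0]' >/dev/null
python3 -m crank '[8,-1.3,2.8,0.2,0,8,-1.3,2.8,0.2,0,8,-1.3,2.8,0.2,0,8,-1.3,2.8,0.2,0,8,-1.3,2.8,0.2,0,8,-1.3,2.8,0.2,0,8,-1.3,2.8,0.2,0,8,-1.3,2.8,0.2,0]' >/dev/null
python3 -m crank '[8,-3.3,0.75,0.4,0,8,-3.3,0.75,0.4,0,8,-3.3,0.75,0.4,0,8,-3.3,0.75,0.4,0,8,-3.3,0.75,0.4,0,8,-3.3,0.75,0.4,0,8,-3.3,0.75,0.4,0,8,-3.3,0.75,0.4,0]' >/dev/null
python3 -m crank '[8,-3.3,0.75,0.4,0,8,-3.3,0.75,0.4,0,8,-3.3,0.75,0.4,0,8,-3.3,0.75,0.4,0,8,-3.3,0.75,0.4,0,8,-3.3,0.75,0.4,0,8,-3.3,0.75,0.4,0,8,0,0,0,0]' >/dev/null
python3 - <<'E'
from h import *
p=optics.get_image("wrist");save(p,"w1",1.3)
print(np.round(pix(p,[[.46,-.344,.062],[.482,-.18,0.05],[.59,-.327,.03],[.46,-.344,0]])).tolist())
E
python3 go.py -17 .460 -.344 .012
```

```text
[[266.0, 242.0], [230.0, 32.0], [397.0, 171.0], [264.0, 216.0]]
t 5.3 pos [ 0.4655 -0.3043  0.1386] th -16.93 grip 0.0797 F 0.0 q6 -28.0 tilt -1.0
turn 0.001 shift xyz [-3.95  0.64 12.66] rows>= 3.2
```

View pics/w1.png

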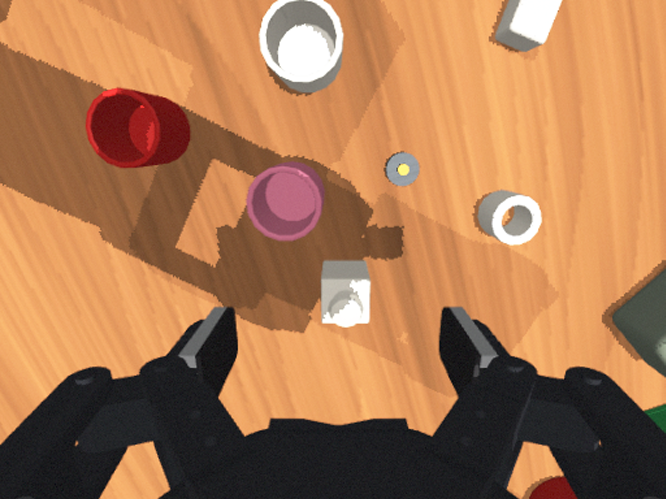

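The wrist view shows the seal at (346,300), the white cup at (301,41) and the ring at (515,217). The pink cup at (285,202) and the washer are clear of the −17° finger positions. Predictions agree with what I see to about 3 mm, so I'm descending on the seal.

```bash
python3 -m crank '[8,-1.8,0.3,0,0,8,-1.85,0.3,0,0,8,0,0,3.3,0,8,0,0,3.3,0,8,0,0,3,0,8,0,0,2,0,8,0,0,1,0,8,0,0,0,0]'
python3 -m crank '[2.5,0,0,0,0,2.5,0,0,0,0,2.5,0,0,0,0,2.5,0,0,0,0,2.5,0,0,0,0,2.5,0,0,0,0,2.5,0,0,0,0,2.5,0,0,0,0]' 40
python3 go.py -17 .460 -.341 .14 -17 .6 .0 .14 2.6 .5985 .1615 .11 2.6 .5985 .1615 .022
```

```text
time_s: 5.97
position: [0.4608, -0.337, 0.0117]
tool_rot: [[0.288, 0.958, -0.002], [0.958, -0.288, 0.003], [0.002, -0.003, -1.0]]
ft_force: [-0.4, -0.4, 0.7]
grip_width: 0.0803
gripper_force: 0.0
time_s: 6.63
position: [0.4617, -0.3387, 0.0147]
tool_rot: [[0.29, 0.957, 0.002], [0.957, -0.29, -0.002], [-0.001, 0.002, -1.0]]
ft_force: [0.0, 0.8, 6.7]
grip_width: 0.0332
gripper_force: 40.9
t 6.63 pos [ 0.4617 -0.3387  0.0147] th -16.84 grip 0.0332 F 40.9 q6 -31.0 tilt -1.0
turn 0.003 shift xyz [ -0.26  -0.09 -12.53] rows>= 3.1
turn -0.0 shift xyz [36.7   3.42 -0.  ] rows>= 9.0
turn -0.342 shift xyz [16.14  0.58  3.  ] rows>= 4.0
turn -0.0 shift xyz [0.  0.  8.8] rows>= 2.1
```

```bash
python3 -m crank '[2.5,0,0,-1,0,2.5,0,0,-2,0,2.5,0,0,-3,0,2.5,0,0,-3.2,0,2.5,0,0,-3.2,0,2.5,2,0.2,0,0,2.5,3.5,0.3,0,0,2.5,3.5,0.3,0,0]'
python3 -m crank '[2.5,3.5,0.3,0,0,2.5,3.5,0.3,0,0,2.5,3.5,0.3,0,0,2.5,3.5,0.3,0,0,2.5,3.5,0.3,0,0,2.5,3.5,0.4,0,0,2.5,3.5,0.4,0,0,2.5,3,0.3,0,0]' >/dev/null
python3 -m crank '[2.5,0,0,0,-0.12,2.5,0,0,0,-0.12,2.5,0,0,0,-0.10,2.5,3,0.1,0.5,0,2.5,3,0.1,0.5,0,2.5,3,0.1,0.5,0,2.5,3,0.1,0.5,0,2.5,2,0,0.5,0]'
python3 go.py 2.6 .5985 .1615 .0245
```

```text
time_s: 7.3
position: [0.4949, -0.2541, 0.1386]
tool_rot: [[0.292, 0.956, 0.001], [0.956, -0.292, -0.001], [-0.001, 0.001, -1.0]]
ft_force: [1.0, -0.1, -2.2]
grip_width: 0.0328
gripper_force: 40.3
time_s: 8.63
position: [0.5965, 0.1437, 0.1128]
tool_rot: [[-0.047, 0.999, 0.0], [0.999, 0.047, 0.001], [0.001, 0.0, -1.0]]
ft_force: [0.0, 0.1, -2.3]
grip_width: 0.0333
gripper_force: 40.3
t 8.63 pos [0.5965 0.1437 0.1128] th 2.71 grip 0.0333 F 40.3 q6 -0.0 tilt -1.0
turn 0.002 shift xyz [1.77 0.28 8.83] rows>= 2.2
```

```bash
python3 -m crank '[2.5,1,0.15,0.5,0,2.5,0.77,0.13,1,0,2.5,0,0,2,0,2.5,0,0,1.5,0,2.5,0,0,1,0,2.5,0,0,0,0,2.5,0,0,0,0,2.5,0,0,0,0]' >/dev/null
cat > held.py <<'E'
import sys
from fit import *
n,off,mx,my=sys.argv[1],*map(float,sys.argv[2:5])
s=env.observe();z=s["position"][2]-off;X=s["position"][:2]
print("TCP",np.round(s["position"],4),"z",round(z,4))
for c in("scene","side"):
    p=optics.get_image(c)
    try:
        r=fit([p],n,"white",X,(.05,1.6) if n=="bar" else (.05,),z);print(c,np.round(r.x,4),"err",round(r.fun,3),"to mark",np.round([mx-r.x[0],my-r.x[1]],4))
    except Exception as e: print(c,e)
    save(p,"held_"+n+"_"+c,3,(200,130,400,310) if c=="scene" else(200,80,350,200))
E
python3 held.py seal .0147 .5985 .1615;python3 go.py 2.6 .5985 .1615 .0245
```

```text
TCP [0.5997 0.1586 0.0532] z 0.0385
scene [0.5936 0.1592 0.7932] err 0.224 to mark [0.0049 0.0023]
side [0.5998 0.1451 1.015 ] err 0.125 to mark [-0.0013  0.0164]
t 9.4 pos [0.5996 0.1588 0.0534] th 2.61 grip 0.0335 F 40.2 q6 1.0 tilt -1.0
turn 0.0 shift xyz [ 0.28 -0.1   2.89] rows>= 0.7
```

```bash
python3 -m crank '[2.5,0.28,-0.1,1,0,2.5,0,0,0.9,0,2.5,0,0,0.6,0,2.5,0,0,0.3,0,2.5,0,0,0.1,0,2.5,0,0,0,0,2.5,0,0,0,0,2.5,0,0,0,0]'
python3 go.py 2.6 .5985 .1615 .0245
```

```text
time_s: 10.07
position: [0.5971, 0.1618, 0.0237]
tool_rot: [[-0.046, 0.999, -0.002], [0.999, 0.046, -0.0], [-0.0, -0.002, -1.0]]
ft_force: [-5.9, -0.5, 8.8]
grip_width: 0.0335
gripper_force: 41.3
t 10.07 pos [0.5971 0.1618 0.0237] th 2.65 grip 0.0335 F 41.3 q6 2.0 tilt -1.0
turn 0.001 shift xyz [-0.04  0.13 -0.08] rows>= 0.0
```

```bash
python3 -m crank '[5.5,0,0,0,0,5.5,0,0,0,0,5.5,0,0,0,0,5.5,0,0,0,0,5.5,0,0,0,0,5.5,0,0,-1,0,5.5,0,0,-2,0,5.5,0,0,-3,0]'
python3 -m crank '[5.5,0,0,-3.5,0,5.5,0,0,-3.5,0,8,-3.5,0,0,0,8,-4,0,0,0,8,-4,0,0,0,8,-4,0,0,0,8,0,0,0,0,8,0,0,0,0]' >/dev/null
cat > chk.py <<'E'
import sys
from fit import *
ps=[optics.get_image(c) for c in("scene","side")]
for k in sys.argv[1:]:
    n,mx,my=k.split(",");m=np.array([float(mx),float(my)])
    for p in ps:
        r=fit([p],n,"white",m,(.05,),.009);print(n,np.round(r.x,4),"err",round(r.fun,3),"off mark",np.round(r.x[:2]-m,4))
save(ps[0],"chk_scene_"+str(len(sys.argv)),4,(225,200,375,330));save(ps[1],"chk_side_"+str(len(sys.argv)),5,(205,105,315,190))
E
python3 chk.py seal,.5985,.1615
python3 go.py -17 .6 -.1 .15 -17 .482 -.178 .13 -17 .482 -.178 .018
```

```text
time_s: 10.73
position: [0.5968, 0.1616, 0.0825]
tool_rot: [[-0.046, 0.999, -0.005], [0.999, 0.046, -0.0], [-0.0, -0.005, -1.0]]
ft_force: [0.4, -0.0, 0.0]
grip_width: 0.0548
gripper_force: 0.0
seal [ 0.596   0.1554 -0.0449] err 0.124 off mark [-0.0025 -0.0061]
seal [ 0.5992  0.1553 -0.0723] err 0.16 off mark [ 0.0007 -0.0062]
t 11.5 pos [0.605  0.0073 0.1538] th 2.63 grip 0.0804 F 0.0 q6 -13.0 tilt -1.0
turn 0.343 shift xyz [-10.41   2.66   0.38] rows>= 2.6
turn -0.0 shift xyz [-10.91  -9.     2.  ] rows>= 3.5
turn -0.0 shift xyz [ 0.   0.  11.2] rows>= 2.7
```

View pics/chk_scene_2.png

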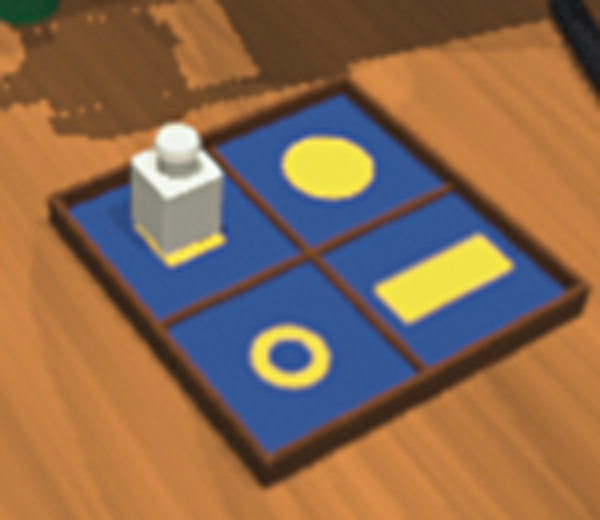

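The seal stands on its mark, about 6 mm towards −y (yellow strip showing at (195,250)), which is inside the tolerance. This shows the two-camera fits are better than my wrist correction, so I'll use the fits from here. Next is the cup.

```bash
python3 -m crank '[8,0,0,0,0.12,8,0,0,0,0.12,8,0,0,0,0.1,8,-3.5,0.9,0,0,8,-3.5,0.9,0.2,0,8,-3.4,0.9,0.2,0,8,-3,-2.3,0.5,0,8,-3,-2.3,0.5,0]' >/dev/null
python3 -m crank '[8,-2.5,-2.3,0.5,0,8,-2.4,-2.1,0.5,0,8,0,0,0,0,8,0,0,0,0,8,0,0,0,0,8,0,0,0,0,8,0,0,0,0,8,0,0,0,0]' >/dev/null
python3 go.py -17 .482 -.180 .018
```

```text
t 12.83 pos [ 0.4837 -0.1781  0.1293] th -16.76 grip 0.0798 F 0.0 q6 -17.0 tilt -1.0
turn 0.004 shift xyz [-0.23 -0.1  11.13] rows>= 2.7
```

```bash
python3 -m crank '[8,-0.23,-0.1,2,0,8,0,0,3,0,8,0,0,3,0,8,0,0,2,0,8,0,0,1.1,0,8,0,0,0,0,8,0,0,0,0,8,0,0,0,0]'
python3 -m crank '[4,0,0,0,0,4,0,0,0,0,4,0,0,0,0,4,0,0,0,0,4,0,0,0,0,4,0,0,0,0,4,0,0,0,0,4,0,0,0,0]' 40
python3 go.py -17 .482 -.180 .15 -17 .50 .1 .14 -17 .5025 .157 .10 -17 .5025 .157 .028
```

```text
time_s: 13.5
position: [0.482, -0.1808, 0.0191]
tool_rot: [[0.289, 0.957, 0.001], [0.957, -0.289, -0.001], [-0.0, 0.001, -1.0]]
ft_force: [0.1, -0.1, 0.9]
grip_width: 0.08
gripper_force: 0.0
time_s: 14.17
position: [0.4818, -0.1808, 0.0193]
tool_rot: [[0.29, 0.957, 0.001], [0.957, -0.29, -0.001], [-0.0, 0.002, -1.0]]
ft_force: [-0.2, 1.0, 6.2]
grip_width: 0.046
gripper_force: 41.1
t 14.17 pos [ 0.4818 -0.1808  0.0193] th -16.84 grip 0.046 F 41.1 q6 -17.0 tilt -1.0
turn 0.003 shift xyz [  0.08  -0.   -13.07] rows>= 3.2
turn -0.0 shift xyz [27.3  -6.47  1.  ] rows>= 6.8
turn -0.0 shift xyz [ 5.52 -1.43  4.  ] rows>= 1.7
turn -0.0 shift xyz [0.  0.  7.2] rows>= 1.8
```

```bash
python3 -m crank '[4,0,0,-1,0,4,0,0,-2,0,4,0,0,-3,0,4,0,0,-3.5,0,4,0,0,-3.5,0,4,2.3,-0.5,0,0,4,3.5,-0.8,0,0,4,3.5,-0.8,0,0]' >/dev/null
python3 -m crank '[4,3.5,-0.8,0,0,4,3.5,-0.8,0,0,4,3.5,-0.8,0,0,4,3.5,-0.8,0,0,4,3.5,-0.9,0.5,0,4,3,-0.8,1,0,4,2.5,-0.8,1,0,4,0.8,-0.1,1,0]' >/dev/null
python3 -m crank '[4,0,0,1,0,4,0,0,1,0,4,0,0,1,0,4,0,0,1,0,4,0,0,0,0,4,0,0,0,0,4,0,0,0,0,4,0,0,0,0]'
python3 go.py -17 .5025 .157 .0285
```

```text
time_s: 16.17
position: [0.5021, 0.1589, 0.0741]
tool_rot: [[0.29, 0.957, 0.001], [0.957, -0.29, 0.0], [0.0, 0.001, -1.0]]
ft_force: [0.0, 0.7, -2.2]
grip_width: 0.0461
gripper_force: 41.6
t 16.17 pos [0.5021 0.1589 0.0741] th -16.86 grip 0.0461 F 41.6 q6 22.0 tilt -1.0
turn 0.002 shift xyz [-0.17  0.09  4.56] rows>= 1.1
```

```bash
python3 -m crank '[4,-0.17,0.09,1.5,0,4,0,0,1.5,0,4,0,0,1,0,4,0,0,0.4,0,4,0,0,0.2,0,4,0,0,0,0,4,0,0,0,0,4,0,0,0,0]'
python3 -m crank '[6.5,0,0,0,0,6.5,0,0,0,0,6.5,0,0,0,0,6.5,0,0,0,0,6.5,0,0,0,0,6.5,0,0,-1,0,6.5,0,0,-2,0,6.5,0,0,-3,0]'
python3 -m crank '[6.5,0,0,-3.5,0,6.5,0,0,-3,0,8,-3.5,0.5,0,0,8,-4,0.6,0,0,8,-4,0.6,0,0,8,-4,0.6,0,0,8,-4,0.6,0,0,8,-4,0.6,0,0]' >/dev/null
python3 chk.py seal,.5985,.1615 cup,.5025,.157
python3 go.py -17 .5902 -.3273 .14
```

```text
time_s: 16.83
position: [0.5021, 0.1572, 0.0283]
tool_rot: [[0.29, 0.957, 0.0], [0.957, -0.29, -0.0], [0.0, 0.0, -1.0]]
ft_force: [-2.3, -0.9, 5.7]
grip_width: 0.0464
gripper_force: 42.3
time_s: 17.5
position: [0.501, 0.1571, 0.0869]
tool_rot: [[0.29, 0.957, -0.004], [0.957, -0.29, -0.0], [-0.002, -0.004, -1.0]]
ft_force: [0.3, 0.0, 0.3]
grip_width: 0.065
gripper_force: 0.0
seal [ 0.5958  0.1561 -0.0011] err 0.13 off mark [-0.0027 -0.0054]
seal [0.5986 0.1547 0.0252] err 0.258 off mark [ 0.0001 -0.0068]
cup [0.5022 0.158  0.2009] err 0.048 off mark [-0.0003  0.001 ]
cup [0.504  0.158  0.4266] err 0.073 off mark [0.0015 0.001 ]
t 18.27 pos [ 0.4671 -0.0827  0.1531] th -17.2 grip 0.0796 F 0.0 q6 -7.0 tilt -1.0
turn -0.004 shift xyz [-19.79  18.92   1.31] rows>= 6.7
```

The cup is within 1.5 mm of its mark. Next is the ring.

```bash
python3 -m crank '[8,-2.5,2.4,0,0,8,-2.5,2.4,0.2,0,8,-2.5,2.4,0.2,0,8,-2.5,2.4,0.2,0,8,-2.5,2.4,0.2,0,8,-2.5,2.4,0.2,0,8,-2.5,2.4,0.3,0,8,-2.3,2.1,0,0]' >/dev/null
python3 -m crank '[8,0,0,0,0,8,0,0,0,0,8,0,0,0,0,8,0,0,0,0,8,0,0,0,0,8,0,0,0,0,8,0,0,0,0,8,0,0,0,0]' >/dev/null
python3 go.py -17 .5902 -.3273 .006
```

```text
t 19.6 pos [ 0.591  -0.3218  0.1396] th -16.83 grip 0.0802 F 0.0 q6 -22.0 tilt -1.0
turn 0.003 shift xyz [-0.55  0.08 13.36] rows>= 3.3
```

```bash
python3 -m crank '[8,-0.55,0.1,2.5,0,8,0,0,3.5,0,8,0,0,3.3,0,8,0,0,2.5,0,8,0,0,1.5,0,8,0,0,0,0,8,0,0,0,0,8,0,0,0,0]'
python3 -m crank '[2.8,0,0,0,0,2.8,0,0,0,0,2.8,0,0,0,0,2.8,0,0,0,0,2.8,0,0,0,0,2.8,0,0,0,0,2.8,0,0,0,0,2.8,0,0,0,0]' 40
python3 go.py -17 .590 -.327 .14 -17 .59 .17 .14 -17 .5955 .257 .10
```

```text
time_s: 20.27
position: [0.591, -0.3282, 0.0079]
tool_rot: [[0.29, 0.957, 0.002], [0.957, -0.29, -0.002], [-0.001, 0.002, -1.0]]
ft_force: [0.1, 1.3, 0.4]
grip_width: 0.0799
gripper_force: 0.0
time_s: 20.93
position: [0.5906, -0.3279, 0.0073]
tool_rot: [[0.29, 0.957, 0.001], [0.957, -0.29, -0.001], [-0.001, 0.001, -1.0]]
ft_force: [-1.0, 1.0, 6.2]
grip_width: 0.0343
gripper_force: 40.1
t 20.93 pos [ 0.5906 -0.3279  0.0073] th -16.84 grip 0.0343 F 40.1 q6 -22.0 tilt -1.0
turn 0.003 shift xyz [  0.07  -0.08 -13.27] rows>= 3.2
turn -0.0 shift xyz [ 47.53 -14.53  -0.  ] rows>= 12.1
turn -0.0 shift xyz [ 8.48 -2.02  4.  ] rows>= 2.3
```

```bash
python3 -m crank '[2.8,0,0,-1,0,2.8,0,0,-2,0,2.8,0,0,-3,0,2.8,0,0,-3.6,0,2.8,0,0,-3.6,0,2.8,2,-0.6,0,0,2.8,3.5,-1.1,0,0,2.8,3.5,-1.1,0,0]' >/dev/null
python3 -m crank '[2.8,3.6,-1.1,0,0,2.8,3.6,-1.1,0,0,2.8,3.6,-1.1,0,0,2.8,3.6,-1.1,0,0,2.8,3.6,-1.1,0,0,2.8,3.6,-1.1,0,0,2.8,3.6,-1.1,0,0,2.8,3.6,-1.1,0,0]' >/dev/null
python3 -m crank '[2.8,3.6,-1.1,0,0,2.8,3.6,-1.1,0,0,2.8,3.6,-1.1,0,0,2.8,3.6,-1.1,0.5,0,2.8,3,-0.7,1,0,2.8,1,-0.4,1,0,2.8,0,0,1,0,2.8,0,0,0,0]' >/dev/null
python3 -m crank '[2.8,0,0,1,0,2.8,0,0,1,0,2.8,0,0,1,0,2.8,0,0,1,0,2.8,0,0,0,0,2.8,0,0,0,0,2.8,0,0,0,0,2.8,0,0,0,0]' >/dev/null
python3 go.py -17 .5945 .2575 .0165
```

```text
t 23.6 pos [0.5899 0.2598 0.0639] th -16.84 grip 0.034 F 40.0 q6 30.0 tilt -1.0
turn 0.003 shift xyz [-0.09  0.51  4.74] rows>= 1.2
```

```bash
python3 -m crank '[2.8,-0.09,0.5,1.5,0,2.8,0,0,1.5,0,2.8,0,0,1,0,2.8,0,0,0.5,0,2.8,0,0,0.25,0,2.8,0,0,0,0,2.8,0,0,0,0,2.8,0,0,0,0]'
python3 -m crank '[4.6,0,0,0,0,4.6,0,0,0,0,4.6,0,0,0,0,4.6,0,0,0,0,4.6,0,0,0,0,4.6,0,0,-1,0,4.6,0,0,-2,0,4.6,0,0,-3,0]'
python3 -m crank '[4.6,0,0,-3.5,0,4.6,0,0,-3.5,0,8,-3.5,1,0,0.05,8,-4,1,0,0.1,8,-4,1,0,0.12,8,-4,1,0,0,8,-4,1,0,0,8,-4,1,0,0]' >/dev/null
python3 chk.py seal,.5985,.1615 cup,.5025,.157 ring,.5945,.2575
python3 go.py -33 .6392 -.1858 .13
```

```text
time_s: 24.27
position: [0.5943, 0.2576, 0.0164]
tool_rot: [[0.29, 0.957, 0.001], [0.957, -0.29, 0.0], [0.001, 0.001, -1.0]]
ft_force: [-0.0, 0.4, 0.8]
grip_width: 0.0342
gripper_force: 40.3
time_s: 24.93
position: [0.5929, 0.2571, 0.0749]
tool_rot: [[0.29, 0.957, -0.005], [0.957, -0.29, -0.001], [-0.002, -0.004, -1.0]]
ft_force: [-0.2, -0.2, -0.2]
grip_width: 0.0462
gripper_force: 0.0
seal [ 0.5957  0.1556 -0.0329] err 0.126 off mark [-0.0028 -0.0059]
seal [0.6006 0.1678 0.0509] err 0.439 off mark [0.0021 0.0063]
cup [0.5021 0.1579 0.154 ] err 0.045 off mark [-0.0004  0.0009]
cup [0.504  0.158  0.4266] err 0.073 off mark [0.0015 0.001 ]
ring [0.5934 0.2574 0.5168] err 0.047 off mark [-0.0011 -0.0001]
ring [0.6161 0.2237 0.5325] err 0.693 off mark [ 0.0216 -0.0338]
t 25.7 pos [0.5413 0.0176 0.1468] th -32.63 grip 0.0799 F 0.0 q6 22.0 tilt -1.0
turn 0.006 shift xyz [-11.72  19.29   1.68] rows>= 5.5
```

View pics/chk_scene_4.png

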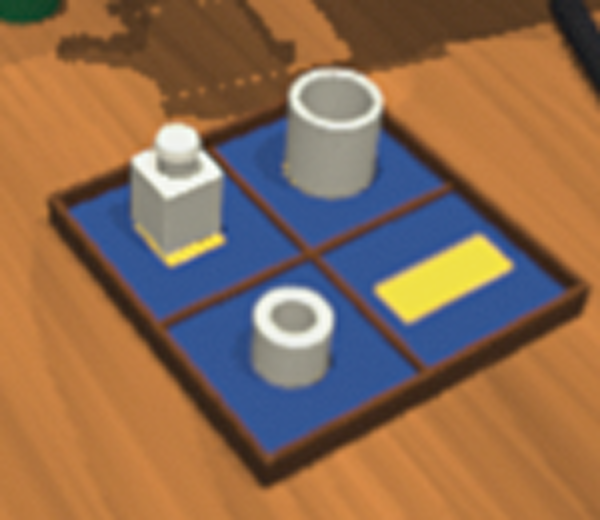

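The ring and cup cover their marks, and the seal is about 6 mm off. The side fits of the seal and ring failed only because their blobs merge there. Next is the bar.

```bash
python3 -m crank '[8,-1.95,3.2,0.2,0,8,-1.95,3.2,0.3,0,8,-1.95,3.2,0.3,0,8,-1.95,3.2,0.3,0,8,-1.95,3.2,0.3,0,8,-1.95,3.2,0.3,0,8,0,0,0,0,8,0,0,0,0]' >/dev/null
python3 -m crank '[8,0,0,0,0,8,0,0,0,0,8,0,0,0,0,8,0,0,0,0,8,0,0,0,0,8,0,0,0,0,8,0,0,0,0,8,0,0,0,0]' >/dev/null
python3 - <<'E'
from h import *
p=optics.get_image("wrist");save(p,"w2",1.3)
u=np.array([np.cos(1.0),np.sin(1.0),0]);v=np.array([-u[1],u[0],0])
print(np.round(pix(p,[np.array([.6392,-.1858,.028])+i*.035*u+j*.013*v for i,j in((1,1),(1,-1),(-1,-1),(-1,1))])*1.3).tolist())
E
python3 go.py -33 .6392 -.1858 .006
```

```text
[[319.0, 209.0], [358.0, 209.0], [356.0, 307.0], [320.0, 307.0]]
t 27.08 pos [ 0.6422 -0.1793  0.1288] th -32.31 grip 0.0801 F 0.0 q6 7.0 tilt -1.0
turn 0.012 shift xyz [-0.7   0.1  12.28] rows>= 3.0
```

View pics/w2.png

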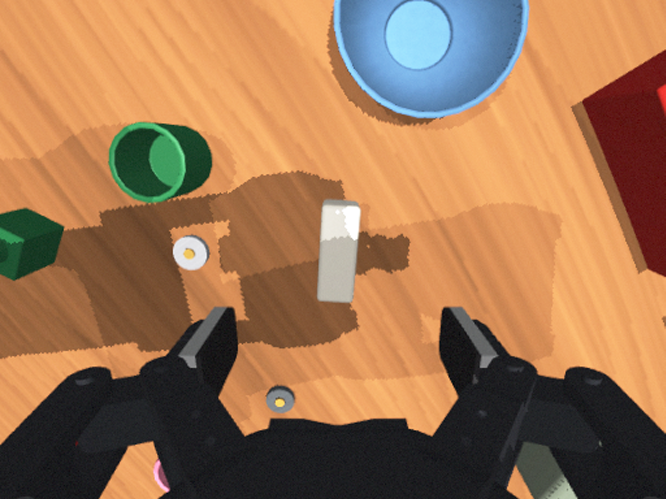

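The bar's top face runs from (341,200) to (336,302), matching the prediction apart from about 2.5° of clockwise turn. The bowl, washers and green cup are all clear, so I'm grasping.

```bash
python3 -m crank '[8,-0.6,0,2.3,0.04,8,0,0,3.5,0,8,0,0,3,0,8,0,0,2.3,0,8,0,0,1.2,0,8,0,0,0,0,8,0,0,0,0,8,0,0,0,0]'
python3 -m crank '[1.8,0,0,0,0,1.8,0,0,0,0,1.8,0,0,0,0,1.8,0,0,0,0,1.8,0,0,0,0,1.8,0,0,0,0,1.8,0,0,0,0,1.8,0,0,0,0]' 40
python3 go.py -34.5 .639 -.186 .14 -34.5 .50 .17 .14 -87.4 .499 .253 .10
```

```text
time_s: 27.75
position: [0.64, -0.1849, 0.0077]
tool_rot: [[0.568, 0.823, 0.003], [0.823, -0.568, -0.001], [0.0, 0.003, -1.0]]
ft_force: [-0.8, 0.0, 0.4]
grip_width: 0.08
gripper_force: 0.0
time_s: 28.42
position: [0.6393, -0.1846, 0.0065]
tool_rot: [[0.568, 0.823, 0.001], [0.823, -0.568, -0.0], [0.0, 0.001, -1.0]]
ft_force: [-1.2, -0.4, 5.8]
grip_width: 0.0251
gripper_force: 41.2
t 28.42 pos [ 0.6393 -0.1846  0.0065] th -34.61 grip 0.0251 F 41.2 q6 8.0 tilt -1.0
turn -0.002 shift xyz [ -0.13   0.06 -13.35] rows>= 3.3
turn -0.0 shift xyz [ 21.47 -31.62  -0.  ] rows>= 9.3
turn 0.923 shift xyz [ 0.28 -8.3   4.  ] rows>= 2.2
```

```bash
python3 -m crank '[1.8,0,0,-1,0,1.8,0,0,-2,0,1.8,0,0,-3,0,1.8,0,0,-3.7,0,1.8,0,0,-3.7,0,1.8,1.4,-2,0,0,1.8,2,-3,0,0,1.8,2,-3,0,0]' >/dev/null
python3 -m crank '[1.8,2.1,-3.1,0,0,1.8,2.1,-3.1,0,0,1.8,2.1,-3.1,0,0,1.8,2.1,-3.1,0,0,1.8,2.1,-3.1,0,0,1.8,2.1,-3.1,0,0,1.8,2.1,-3.1,0,0,1.8,1.3,-1.9,0,0]' >/dev/null
python3 -m crank '[1.8,0,0,0,0.12,1.8,0,0,0,0.12,1.8,0,0,0,0.12,1.8,0,0,0,0.12,1.8,0,0,0,0.12,1.8,0,0,0,0.12,1.8,0,0,0,0.12,1.8,0,0,0,0.08]' >/dev/null
python3 -m crank '[1.8,0.1,-2.7,0,0,1.8,0.1,-2.7,0.5,0,1.8,0.1,-2.7,1,0,1.8,0,0,1,0,1.8,0,0,1,0,1.8,0,0,0,0,1.8,0,0,0,0,1.8,0,0,0,0]' >/dev/null
python3 go.py -87.4 .499 .253 .0158
```

```text
t 31.08 pos [0.5    0.2514 0.1053] th -87.39 grip 0.0255 F 40.3 q6 102.0 tilt -1.0
turn 0.0 shift xyz [-0.1  -0.16  8.95] rows>= 2.2
```

```bash
python3 -m crank '[1.8,-0.1,-0.16,2,0,1.8,0,0,2.5,0,1.8,0,0,2,0,1.8,0,0,1.3,0,1.8,0,0,0.6,0,1.8,0,0,0.3,0,1.8,0,0,0.25,0,1.8,0,0,0,0]' >/dev/null
python3 -m crank '[1.8,0,0,0,0,1.8,0,0,0,0,4,0,0,0,0,4,0,0,0,0,4,0,0,0,0,4,0,0,0,0,4,0,0,0,0,4,0,0,0,0]'
python3 -m crank '[4,0,0,-1,0,4,0,0,-2,0,4,0,0,-3,0,4,0,0,-3.5,0,4,0,4,0,0,4,0,4,0,0,4,0,4,0,0,4,0,4,0,0]'
python3 chk.py seal,.5985,.1615 bar,.499,.253 cup,.5025,.157 ring,.5945,.2575
python3 go.py 2.6 .597 .157 .13 2.6 .597 .157 .03
```

```text
time_s: 32.42
position: [0.4986, 0.2538, 0.0154]
tool_rot: [[0.999, 0.047, 0.0], [0.047, -0.999, 0.0], [0.0, -0.0, -1.0]]
ft_force: [0.5, 0.9, 0.2]
grip_width: 0.0401
gripper_force: 0.0
time_s: 33.08
position: [0.5059, 0.0925, 0.1114]
tool_rot: [[0.999, 0.048, 0.001], [0.048, -0.999, -0.0], [0.001, 0.0, -1.0]]
ft_force: [0.7, 0.6, 0.1]
grip_width: 0.0397
gripper_force: 0.0
seal [ 0.5964  0.1563 -0.0649] err 0.129 off mark [-0.0021 -0.0052]
seal [0.5979 0.1566 0.0349] err 0.367 off mark [-0.0006 -0.0049]
bar [0.4987 0.2527 0.0173] err 0.068 off mark [-0.0003 -0.0003]
bar [ 0.5115  0.2427 -0.0088] err 0.565 off mark [ 0.0125 -0.0103]
cup [0.5022 0.1585 0.1886] err 0.05 off mark [-0.0003  0.0015]
cup [0.5044 0.1584 0.3299] err 0.408 off mark [0.0019 0.0014]
ring [0.5934 0.2574 0.5168] err 0.047 off mark [-0.0011 -0.0001]
ring [0.596  0.2563 0.2529] err 0.66 off mark [ 0.0015 -0.0012]
t 33.18 pos [0.5067 0.0894 0.1112] th -87.64 grip 0.0399 F 0.0 q6 84.0 tilt -1.0
turn -1.575 shift xyz [ 6.35  9.33 -1.88] rows>= 2.8
turn -0.0 shift xyz [ 0.  0. 10.] rows>= 2.4
```

View pics/chk_scene_5.png

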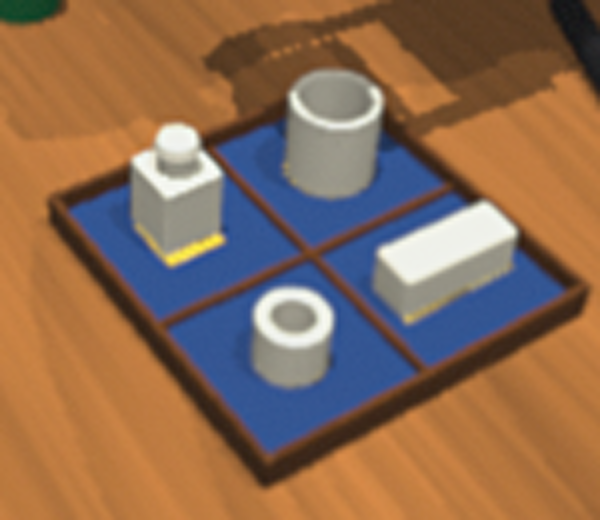

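All four pieces stand on their marks. The bar, cup and ring are within about 2 mm, and the seal is about 6 mm off, against 12 mm allowed. The gripper is clear of everything, so I'm handing in.

```bash
python3 -m crank '[4,0,0,0,0,4,0,0,0,0,4,0,0,0,0,4,0,0,0,0,4,0,0,0,0,4,0,0,0,0,4,0,0,0,0,4,0,0,0,0]' >/dev/null
python3 -c "
from rig import env
print(env.close_job())"
```

```text
the job is handed in; nothing more can be done
None
```

I handed the job in at about 34 s: all four white jade pieces stand upright in the tray on their own marks, with the cup, ring and paperweight within about 2 mm and the seal about 6 mm off (12 mm allowed); I never went near the green pieces but didn't re-measure them at the end, and the hand-in gave no verdict.

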